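Fit the spring spindle into the label holder at the stores packing bench

ROBOT

A 6-joint arm with a two-finger parallel gripper is mounted at the origin on the work surface. World frame = base frame: x ahead of the robot, y to its left, z up, the work surface at z = 0. Lengths are in mm, angles in degrees, forces in N, time in s.
With the tool pointing down it reaches from about 350 to 850 mm from the base axis. Payload 8.1 kg.
Tool frame: the origin (TCP) lies midway between the tips of the shut fingers; the grasp point (between the pads) lies 19 mm behind it; z points along the fingers, y is the line along which they close (so a half turn about z gives the same grasp; the last joint's range is limited). The gripper opens to 85 mm and grips with 20 to 120 N. Pads are 22 mm wide; open, the fingers measure 114 mm over their backs; the gripper's body (76 mm by 85 mm) begins 54 mm behind the grasp point. The pads swing forward as they close: fully open they stand 13 mm farther back than shut.
Start: joints at [-73.533, 7.471, 85.268, -0, 87.261, -4.893], TCP at [218.555, -558.783, 196.392] pointing down, gripper open.
Joint ranges: [-169.43, 169.43], [-51.17, 129.36], [1.28, 143.12], [-76.62, 256.62], [0, 156.53], [-152.29, 152.29]. Speed limits (degrees/s): [136.94, 136.94, 159.86, 180, 180, 180].

INTERFACE

Orientations are given as [roll, pitch, yaw] about the fixed x, y, z axes, in that order (R = Rz(yaw) Ry(pitch) Rx(roll)).
In Python, from bench import sense, snapshot, order, finder gives the robot as it stands.
- The arm moves only by the tool send_rows, never from a script. Its argument "steps" is a list of rows, each a list of 2 entries, a list of its own where there are three numbers: the shift along the world's x, y, z in units of 30 mm (1.0 is 30 mm), then the turn, a rotation vector about the world's x, y, z in rad. In form: [[[dx, dy, dz], [wx, wy, wz]], ...]. A call has 1 to 10 rows; each row is the pose to reach, as a shift and turn from the pose commanded when the call began; what a row does not reach only later rows make up. A row lasts 1/8 s, in which the tool goes at most 62.5 mm and 10.7 degrees, less where a joint would pass 70% of its speed; a pose out of reach is approached as far as the arm can. A call with a gripper value outside its range is refused whole. "fingers" is the closure, from 0 (fully open) to 1 (shut), set as the call begins (left out, the last holds). The fingers move at their own pace and stop on an object; "squeeze" is the grip in N (left out, the last holds). Time passes only in rows, so rows that repeat a pose let the fingers close. It gives the time, the measured TCP pose, the force, the opening and the grip force at its end, in the units of the state.
- sense(): the state, without advancing time (a new reading comes with each control period).
- snapshot(name): name is "scene" or "top" or "wrist"; returns a dict with "img" (420x560x3 uint8, red, green, blue), "K" (3x3 intrinsics, pixels), "pose" (4x4, takes a point from camera to world coordinates). Camera axes: x right, y up, looking along -z (the intrinsics and any distortion apply to the point x, -y, -z); pixel columns grow to the right and rows downward; lengths in mm; the calibration is good to about 2 mm. A picture is of the moment at which its call begins. There is no depth.
- order.hand_in(): hands the job in; it is judged then, once.
Trained networks look in the newest picture that a camera, given by its name, has taken for a name from the list of things; names that differ only in an ending like _2 or _b are one class to them, and where a whole thing is asked for, a point or a joint stands for the part that bears it (a point fixed in the world has none). Each returns a list of dicts, best first, with "confidence" (0 to 1); they miss things now and then, are a little off and sometimes report something else, mostly with a low value. They report only what shows in the picture. A call takes as long as a camera call. They do not tell look-alikes from the thing itself.
- finder.find_in(label, camera): "box" ([left, top, width, height] as shares, 0 to 1, of the picture: columns of its width, rows of its height, round what is visible of it).
- finder.trace(label, camera): "mask" (420x560 bool, what is visible of it) and "box" ([left, top, width, height] as shares, 0 to 1, of the picture: columns of its width, rows of its height, round what is visible of it).
- finder.pinpoint(label, camera): "at" ([column, row] as shares, 0 to 1, of the picture: columns of its width, rows of its height: a listed point, or the origin of a listed thing).
The state is a dict: "time": time; "joint_pos": joint angles; "qd": joint speeds; "joint_efforts": joint torques, N m; "tool_pos": TCP position; "tcp_rot": TCP orientation; "ft_force": force on the tool from outside, world axes, zero at the start; "wrist_torque": the same for the moment, N m; "finger_gap": finger opening in mm; "grip_force": force on a finger pad.
Only numpy, scipy, OpenCV 4.12 (cv2) and the standard library are available. Lean on these libraries where they do the work, as an engineer would, in place of code of your own. Each camera call takes 0.05 s, during which the arm holds its last target. There are 200 camera calls.

TASK

Fit the longer spring-loaded label spindle into the holder: pinch its two square end plates together so that its pins draw in, bring it down level between the two round end cups and let go, so that both pins spring out and sit fully inside the cups. Leave the shorter spindle where it lies.

Things in the scene. Friction and masses are not known exactly. Their poses are not given: they have to be found in the camera images.
- spindle: Longer spindle, to be fitted: white roll (52 dia, 16 wide) between two upright square plates (64 x 64, 3 thick, 64 over their outer faces); a 12 dia pin stands 58 out from each plate's middle; 180 tip to tip (all mm). Plates slide in when pinched: see the tips. 0.15 to 0.3 kg. Origin: its centre on the pin axis, 32 mm above the bench as it lies. y along the pins, z up; ends alike.
- tip_a (a point): End of the spindle's +y pin, on the pin axis; 90 mm from the spindle's origin when free. Plate and pin slide together on a spring, up to 20 mm inward (3 N to start, 9 N fully in): fully pinched, 70 mm from the origin, the plates 24 mm over their outer faces. Each plate's outer face can be pinched from 6 to 32 mm above the pin axis.
- tip_b (a point): End of the spindle's -y pin, likewise: 90 mm from the origin when free, 70 mm when fully pinched (140 mm tip to tip).
- holder: Fixed grey stand, base 80 x 210 x 8 mm, with an upright (97 mm tall) at each end carrying a round steel cup; mouths face each other. Origin: centre of base underside, on the bench; y from cup to cup, z up. Cup axis along y, 85 mm up. Mouths at y = +80 and -80 mm, floors at +88 and -88 (8 mm deep); inner diameter 44, outer 52 mm. Open from above between the cups.
- short_spindle: Bystander, to be left alone: a shorter rigid spindle, 120 mm long, with 44 mm square end plates and a 32 mm diameter roll. Too short for this holder. Origin: its centre, 22 mm above the bench; y along its pins.
Not all that is in view belongs to the job. Leave any black look-alike of the spindle alone.

How it is judged:
By the outcome, as a careful person would: the job done as asked, in the order asked, and still so for the second after the job is handed in, with the robot touching nothing.
It also fails if it takes over 42 s, if anything falls off the work surface, if the arm or the gripper's body presses on something with over 40 N, if the wrist force passes 120 N, or if a joint passes its speed limit or range.

## Working session

There is one attempt and no reset: what is moved stays moved. The work goes in short steps, Python scripts to look and compute and a tool call to move; the robot and the scene stay as the last step left them, time stands still between calls to the robot, and variables do not carry over. Pictures are saved under pics/ and viewed, at most 10 in all, crops included, and the job is handed in when it is done.

Besides the shell and the picture viewer there is one more tool, called by a JSON object that holds its "fn" and its "kwargs", one argument or row to a line. send_rows: Moves the arm, as the interface text tells. Its arguments: {"type":"object","properties":{"steps":{"type":"array"},"fingers":{"type":"number"},"squeeze":{"type":"number"}},"required":["steps"]}

```bash
mkdir -p pics
cat > h.py <<'E'
import numpy as np, cv2
from bench import sense, snapshot, order, finder
def ray(s,px):
    K=s["K"];P=np.array(s["pose"]);d=np.linalg.inv(K)@[px[0],px[1],1.];d=P[:3,:3]@(d*[1,-1,-1]);return P[:3,3],d
def atz(s,px,z):
    o,d=ray(s,px);return o+d*(z-o[2])/d[2]
def save(n,im): cv2.imwrite("pics/"+n,im[:,:,::-1])
E
python3 - <<'E'
from h import *
print(sense())
for c in("top","scene"):
    s=snapshot(c);save(c+"1.png",s["img"]);print(c,np.round(s["pose"],2).tolist(),s.keys())
    for l in("spindle","tip_a","tip_b","holder","short_spindle"):
        for r in finder.pinpoint(l,c)[:4]:
            px=np.array(r["at"])*[560,420];z={"holder":0,"short_spindle":22}.get(l,32)
            print(l,round(r["confidence"],2),px.round(1),atz(s,px,z).round(1))
E
```

```text
{'time': 0.0, 'joint_pos': array([-7.35330351e+01,  7.51661713e+00,  8.53296308e+01, -1.21795347e-03,
        8.72620446e+01, -4.89234326e+00]), 'qd': array([ 0.02767147,  0.18501678,  0.09292601, -0.04083868,  0.03678705,
        0.00322409]), 'joint_efforts': array([ 2.76599326e-05, -5.69406617e+01, -5.00552344e+01, -3.26724403e-04,
        1.44392776e-02, -3.94582867e-05]), 'tool_pos': array([ 218.37173896, -558.18092858,  195.32540261]), 'tcp_rot': array([-1.79891998e+02, -8.02357049e-03,  2.13593599e+01]), 'ft_force': array([-0.48124537, -0.60375646, -0.36365094]), 'wrist_torque': array([-0.01628879, -0.00040283, -0.0485938 ]), 'grip_force': 0.0, 'finger_gap': 85.30866179101525}
top [[0.02, 0.98, -0.2, 300.22], [-1.0, 0.02, -0.0, 23.35], [0.0, 0.2, 0.98, 800.1], [0.0, 0.0, 0.0, 1.0]] dict_keys(['img', 'K', 'pose'])
spindle 0.94 [211.2 214.6] [428.7 151.3  32. ]
spindle 0.58 [136.8 294.5] [279.1 277.9  32. ]
tip_a 0.88 [139.5 344.8] [192.4 265.5  32. ]
tip_a 0.76 [162.7 225.9] [405.3 240.8  32. ]
tip_a 0.62 [253.5 199.8] [458.9  72.7  32. ]
tip_a 0.58 [137.9 244.9] [368.8 284.   
[... 289 characters left out ...]
cene [[0.57, -0.68, 0.46, 881.86], [0.82, 0.46, -0.34, -261.52], [0.02, 0.57, 0.82, 756.58], [0.0, 0.0, 0.0, 1.0]] dict_keys(['img', 'K', 'pose'])
spindle 0.84 [314.3 113.3] [273.8 284.1  32. ]
spindle 0.65 [307.9 170. ] [421.  151.7  32. ]
tip_a 0.93 [338.3 132.8] [365.5 290.8  32. ]
tip_a 0.8 [289.3 197.4] [461.9  68.4  32. ]
tip_a 0.77 [292.2  97.7] [190.5 271.7  32. ]
tip_a 0.75 [336.5 149.6] [408.  249.9  32. ]
tip_b 0.93 [338.3 132.8] [365.5 290.8  32. ]
tip_b 0.8 [289.3 197.4] [461.9  68.4  32. ]
tip_b 0.77 [292.2  97.7] [190.5 271.7  32. ]
tip_b 0.75 [336.5 149.6] [408.  249.9  32. ]
holder 0.63 [351.2 256.8] [645.4 101.1   0. ]
short_spindle 0.61 [184.5 241.3] [ 425.7 -176.7   22. ]
```

```bash
python3 -c "
import cv2,numpy as np
cv2.imwrite('pics/a.png',cv2.resize(np.vstack([cv2.imread('pics/top1.png'),cv2.imread('pics/scene1.png')]),(400,600)))"
```

```text
(no output)
```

View pics/top1.png

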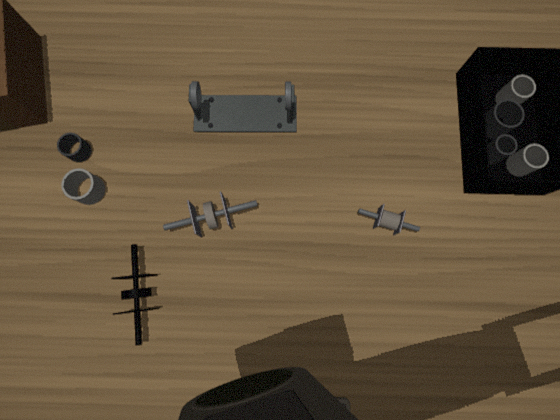

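View pics/scene1.png

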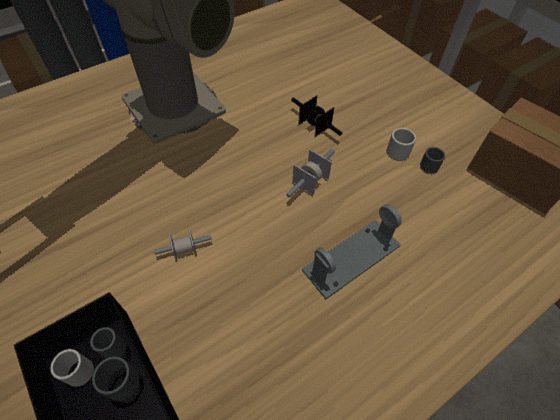

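Candidates in the top picture are the light spindle at (211,215), the black look-alike at (137,294) and the shorter one at (389,221). The light one at (211,215) fits: it is about 180 mm tip to tip, with large plates and a white roll. The holder is at (242,110). I'll confirm with an enlarged crop and triangulate the holder.

Run:
```python
from h import *
t=snapshot("top");s=snapshot("scene")
a=t["img"][80:245,150:310];save("crop.png",cv2.resize(a,None,fx=3.4,fy=3.4,interpolation=cv2.INTER_CUBIC))
def tri(p,q):
    A=[];b=[]
    M=np.zeros((3,3));v=np.zeros(3)
    for im,px in((t,p),(s,q)):
        o,d=ray(im,px);d/=np.linalg.norm(d);N=np.eye(3)-np.outer(d,d);M+=N;v+=N@o
    return np.linalg.solve(M,v)
print("tips",tri((162.7,225.9),(336.5,149.6)).round(1),tri((253.5,199.8),(289.3,197.4)).round(1))
print("base corners",[atz(t,p,8).round(1) for p in((193,132),(297,132),(295,95),(196,95))])
for l,c,im in(("holder","top",t),("holder","scene",s)):
    r=finder.trace(l,c)[0];ys,xs=np.nonzero(r["mask"]);print(c,r["confidence"],xs.min(),xs.max(),ys.min(),ys.max())
    q=cv2.boxPoints(cv2.minAreaRect(np.c_[xs,ys].astype(np.float32)));print(q.round(1).tolist())
```

```text
tips [407.4 244.7  32.8] [459.4  71.9  26.9]
base corners [array([600.9, 201.1,   8. ]), array([605.8,  -8.9,   8. ]), array([686.2,  -3.8,   8. ]), array([681.4, 199.9,   8. ])]
top 0.69 189 297 81 132
[[189.0, 81.0], [297.0, 81.0], [297.0, 132.0], [189.0, 132.0]]
scene 0.61 302 401 204 297
[[295.8999938964844, 263.1000061035156], [388.0, 197.0], [415.1000061035156, 234.8000030517578], [323.0, 300.8999938964844]]
```

View pics/crop.png

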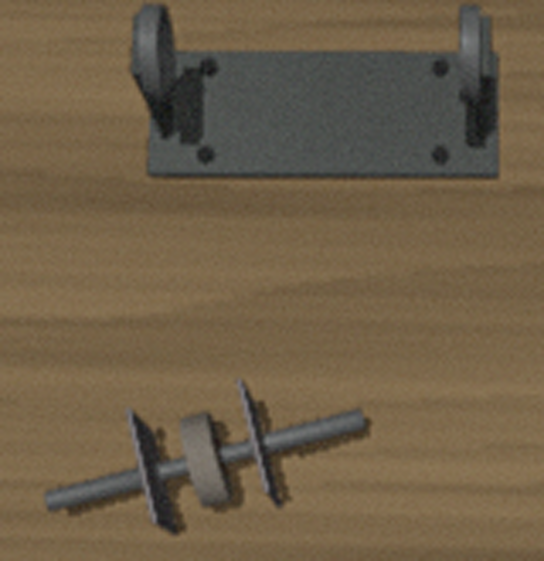

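The crop confirms it. The light spindle (tips at crop (55,500) and (360,420)) has large plates and a white roll, and the holder lies nearly square to the world axes. Moving above the spindle now.

{"fn": "send_rows", "kwargs": {
  "steps": [
    [[0.6, 2, 0.2], [0, 0, 0]],
    [[1.2, 4, 0.5], [0, 0, -0.01]],
    [[1.8, 6, 0.5], [0, 0, -0.02]],
    [[2.4, 8, 0.5], [0, 0, -0.03]],
    [[3, 10, 0.5], [0, 0, -0.04]],
    [[3.6, 12, 0.5], [0, 0, -0.05]],
    [[4.2, 14, 0.5], [0, 0, -0.06]],
    [[4.8, 16, 0.5], [0, 0, -0.07]],
    [[5.4, 18, 0.5], [0, 0, -0.08]],
    [[6, 20, 0.5], [0, 0, -0.08]]
  ],
  "fingers": 0,
  "squeeze": 20
}}

```text
time: 2.05
tool_pos: [398.3, 41.0, 211.9]
tcp_rot: [180.0, -0.1, 16.8]
ft_force: [0.9, -0.8, 0.4]
finger_gap: 85.7
grip_force: 0.0
```

{"fn": "send_rows", "kwargs": {
  "steps": [
    [[0.6, 2, 0], [0, 0, 0]],
    [[1.15, 3.9, 0], [0, 0, 0]],
    [[1.15, 3.9, 0], [0, 0, 0]],
    [[1.15, 3.9, 0], [0, 0, 0]]
  ]
}}

```text
time: 2.55
tool_pos: [432.1, 155.8, 211.2]
tcp_rot: [180.0, 0.0, 16.8]
ft_force: [0.0, 0.5, -0.9]
finger_gap: 85.8
grip_force: 0.0
```

Run:
```python
from h import *
q=sense();print(q["time"],q["tool_pos"].round(1),q["tcp_rot"].round(2),q["ft_force"].round(2))
s=snapshot("wrist");save("w1.png",s["img"]);print(np.round(s["pose"],2).tolist(),np.round(s["K"],1).tolist())
for l in("spindle","tip_a"):
    for r in finder.pinpoint(l,"wrist")[:3]:
        px=np.array(r["at"])*[560,420];print(l,round(r["confidence"],2),px.round(1),atz(s,px,32).round(1))
```

```text
2.55 [432.1 155.8 211.2] [1.7998e+02 4.0000e-02 1.6840e+01] [ 0.04  0.48 -0.86]
[[0.29, 0.92, 0.27, 500.86], [-0.96, 0.28, 0.08, 177.09], [0.0, -0.28, 0.96, 388.42], [0.0, 0.0, 0.0, 1.0]] [[315.3, 0.0, 276.4], [0.0, 315.3, 211.3], [0.0, 0.0, 1.0]]
spindle 0.88 [150.6 270.7] [281.1 274.4  32. ]
spindle 0.7 [279.9 186.6] [430.  151.4  32. ]
tip_a 0.77 [356.2 186.5] [455.7  67.3  32. ]
tip_a 0.71 [147.  198.9] [371.2 295.2  32. ]
tip_a 0.58 [195.2 184.3] [404.4 245.3  32. ]
```

View pics/w1.png

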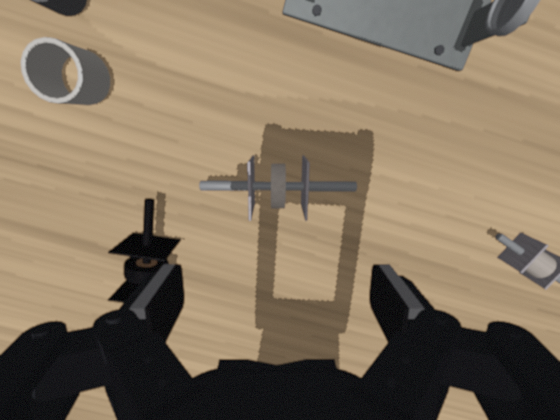

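The light spindle spans (200,186) to (357,186) with its plates at columns 251 and 305. It is parallel to the image rows, so the yaw is right, and its centre is about (430.5,153.5). Descending to just above it.

{"fn": "send_rows", "kwargs": {
  "steps": [
    [[-0.08, -0.15, -1.5], [0, 0, 0]],
    [[-0.08, -0.15, -3], [0, 0, 0]],
    [[-0.08, -0.15, -4.4], [0, 0, 0]],
    [[-0.08, -0.15, -4.6], [0, 0, 0]],
    [[-0.08, -0.15, -4.6], [0, 0, 0]]
  ]
}}

```text
time: 3.32
tool_pos: [430.5, 150.9, 74.5]
tcp_rot: [180.0, -0.0, 16.7]
ft_force: [0.3, 0.4, 0.2]
finger_gap: 85.7
grip_force: 0.0
```

Run:
```python
from h import *
q=sense();print(q["time"],q["tool_pos"].round(1),q["tcp_rot"].round(2),q["ft_force"].round(2))
s=snapshot("wrist");save("w2.png",s["img"]);P=np.array(s["pose"])
for p in((250,200),(300,200),(200,200),(250,250)):print(p,atz(s,p,64).round(1),atz(s,p,32).round(1))
```

```text
3.325 [430.5 150.9  74.5] [ 1.80e+02 -4.00e-02  1.67e+01] [0.31 0.43 0.19]
(250, 200) [448.7 173.7  64. ] [440.1 174.   32. ]
(300, 200) [457.6 144.3  64. ] [450.5 139.6  32. ]
(200, 200) [439.9 203.1  64. ] [429.8 208.4  32. ]
(250, 250) [416.7 164.9  64. ] [402.7 163.7  32. ]
```

View pics/w2.png

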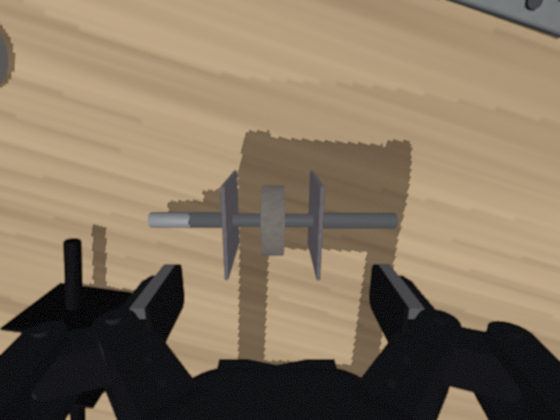

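The spindle is centred at (273,220) against a finger midline at column 276, so it sits at about (430,154), within 3 mm. The pads will straddle both plates. Lowering, then pinching.

{"fn": "send_rows", "kwargs": {
  "steps": [
    [[0, 0.05, -0.4], [0, 0, 0]],
    [[0, 0.05, -0.8], [0, 0, 0]],
    [[0, 0.05, -1.08], [0, 0, 0]],
    [[0, 0.05, -1.08], [0, 0, 0]],
    [[0, 0.05, -1.08], [0, 0, 0]]
  ]
}}

```text
time: 4.0
tool_pos: [430.0, 153.0, 41.1]
tcp_rot: [-180.0, 0.0, 16.8]
ft_force: [-0.2, -1.0, -0.2]
finger_gap: 85.4
grip_force: 0.0
```

{"fn": "send_rows", "kwargs": {
  "steps": [
    [[0, 0, 0], [0, 0, 0]],
    [[0, 0, 0], [0, 0, 0]],
    [[0, 0, 0], [0, 0, 0]],
    [[0, 0, 0], [0, 0, 0]],
    [[0, 0, 0], [0, 0, 0]],
    [[0, 0, 0], [0, 0, 0]],
    [[0, 0, 0], [0, 0, 0]],
    [[0, 0, 0], [0, 0, 0]]
  ],
  "fingers": 1,
  "squeeze": 35
}}

```text
time: 5.0
tool_pos: [430.0, 153.0, 41.0]
tcp_rot: [180.0, -0.0, 16.8]
ft_force: [-0.5, -0.1, -0.6]
finger_gap: -0.2
grip_force: 0.0
```

The gap reads 0, so nothing was caught. Looking.

Run:
```python
from h import *
s=snapshot("wrist");t=snapshot("scene")
a=cv2.resize(s["img"][150:400,100:460],(576,400));b=cv2.resize(t["img"][100:250,230:446],(576,400))
b=b[:,:]
save("w3.png",cv2.resize(np.vstack([a,b]),(432,600)))
```

```text
(no output)
```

View pics/w3.png

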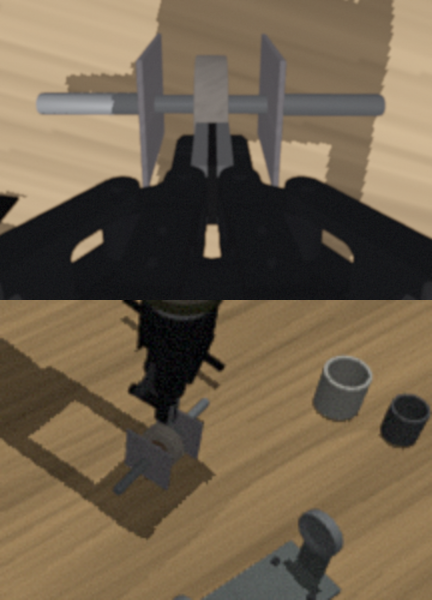

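Run:
```python
from h import *
q=sense();print(q["tool_pos"].round(1),q["joint_pos"].round(2),q["finger_gap"],q["ft_force"].round(2))
s=snapshot("wrist");P=np.array(s["pose"]);print(P.round(2).tolist())
def proj(p):
    c=np.linalg.inv(P)@np.r_[p,1];c=c[:3]*[1,-1,-1];u=s["K"]@c;return (u[:2]/u[2]).round(1)
T=q["tool_pos"]
for z in(0,19,40):print(z,proj(T+[0,0,z]))
print("pin",atz(s,(275,236),32),"spindle",[ (r["confidence"],(np.array(r["at"])*[560,420]).round(1)) for r in finder.pinpoint("spindle","wrist")[:2]])
t=snapshot("scene");P=np.array(t["pose"]);s=t
print("scene tcp",proj(T),[ (r["confidence"],(np.array(r["at"])*[560,420]).round(1)) for r in finder.pinpoint("spindle","scene")[:2]])
save("w4.png",cv2.resize(t["img"][130:220,260:370],None,fx=6,fy=6,interpolation=cv2.INTER_CUBIC))
```

```text
[430. 153.  41.] [ 13.14  -7.36 116.93   0.    70.42  86.37] -0.40022570746869784 [-0.12  1.08 -0.72]
[[0.29, 0.92, 0.27, 498.64], [-0.96, 0.28, 0.08, 174.06], [-0.0, -0.28, 0.96, 218.21], [0.0, 0.0, 0.0, 1.0]]
0 [277.  242.8]
19 [277.1 255.9]
40 [277.2 274.1]
pin [430.52209682 154.4766996   32.        ] spindle [(0.73, array([276.8, 236.9])), (0.56, array([ 55. , 371.6]))]
scene tcp [310.9 169.7] [(0.72, array([310.8, 172. ]))]
```

View pics/w4.png

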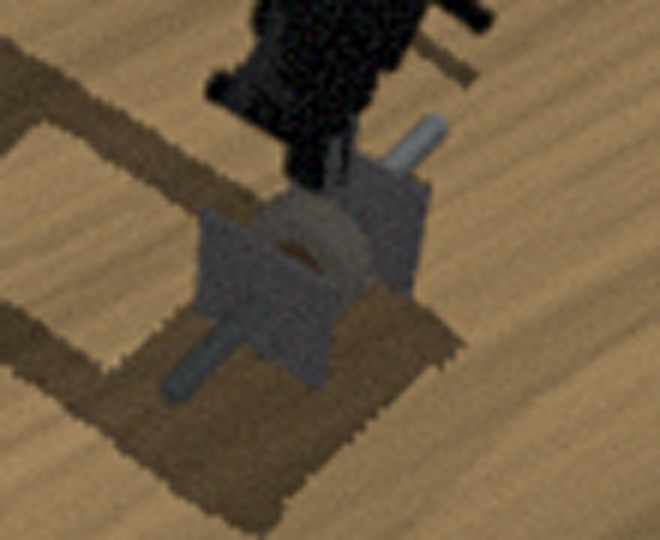

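Run:
```python
from h import *
q=sense();T=q["tool_pos"];Ry=np.radians(16.8);ex=np.array([np.cos(Ry),np.sin(Ry),0]);ey=np.array([-np.sin(Ry),np.cos(Ry),0])
def proj(s,p):
    P=np.array(s["pose"]);c=np.linalg.inv(P)@np.r_[p,1];c=c[:3]*[1,-1,-1];u=s["K"]@c;return (u[:2]/u[2]).round(1)
s=snapshot("scene");w=snapshot("wrist")
for h in(0,10,20,30,40):print(h,"scene",proj(s,T+[0,0,h]),"wrist far edge",proj(w,T+[0,0,h]+11*ex),"near",proj(w,T+[0,0,h]-11*ex), "open L far",proj(w,T+[0,0,h]+11*ex+43*ey))
```

```text
0 scene [310.9 169.7] wrist far edge [277.1 225.6] near [277.1 259.5] open L far [204.7 225.6]
10 scene [311.2 166.9] wrist far edge [277.1 231.3] near [277.1 266.9] open L far [200.8 231.3]
20 scene [311.6 164.1] wrist far edge [277.2 237.8] near [277.1 275. ] open L far [196.5 237.8]
30 scene [311.9 161.2] wrist far edge [277.2 245. ] near [277.2 284.1] open L far [191.6 245. ]
40 scene [312.3 158.2] wrist far edge [277.2 253.1] near [277.2 294.4] open L far [186.1 253.1]
```

{"fn": "send_rows", "kwargs": {
  "steps": [
    [[0, 0, 0], [0, 0, 0]],
    [[0, 0, 0], [0, 0, 0]],
    [[0, 0, 0], [0, 0, 0]],
    [[0, 0, 0], [0, 0, 0]],
    [[0, 0, 0], [0, 0, 0]],
    [[0, 0, 0], [0, 0, 0]]
  ],
  "fingers": 0
}}

```text
time: 6.15
tool_pos: [430.0, 153.0, 41.0]
tcp_rot: [180.0, 0.0, 16.8]
ft_force: [-0.3, 1.2, 0.1]
finger_gap: 85.5
grip_force: 0.0
```

Shut, the fingertips show 30–38 mm behind the nominal TCP: scene (312,161) and wrist row 252. That explains closing above the plates. The fingers are open again, so I'm going lower while watching the force.

{"fn": "send_rows", "kwargs": {
  "steps": [
    [[0, 0.03, -0.25], [0, 0, 0]],
    [[0, 0.03, -0.5], [0, 0, 0]],
    [[0, 0.03, -0.5], [0, 0, 0]]
  ]
}}

```text
time: 6.52
tool_pos: [429.0, 153.6, 24.8]
tcp_rot: [-180.0, 0.1, 16.8]
ft_force: [0.1, -0.2, 0.4]
finger_gap: 85.2
grip_force: 0.0
```

{"fn": "send_rows", "kwargs": {
  "steps": [
    [[0, 0, -0.2], [0, 0, 0]],
    [[0, 0, -0.45], [0, 0, 0]],
    [[0, 0, -0.45], [0, 0, 0]]
  ]
}}

```text
time: 6.9
tool_pos: [429.2, 153.7, 11.6]
tcp_rot: [-180.0, 0.1, 16.8]
ft_force: [-0.5, 0.3, -0.1]
finger_gap: 85.1
grip_force: 0.0
```

Run:
```python
from h import *
s=snapshot("wrist");t=snapshot("scene")
a=s["img"][150:400,100:460];b=cv2.resize(t["img"][125:225,250:394],(360,250),interpolation=cv2.INTER_CUBIC)
save("w5.png",cv2.resize(np.vstack([a,b]),(432,600)))
```

```text
(no output)
```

View pics/w5.png

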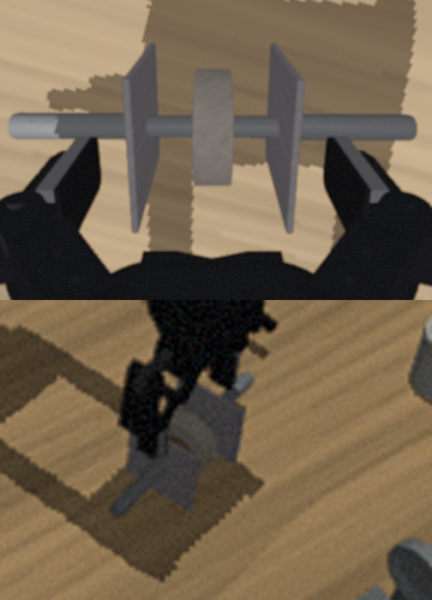

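The pads straddle the plates and sit above the pins, centred to about 2 mm. The pad tips are at picture columns 98 and 327, the plates at 140 and 285. Pinching.

{"fn": "send_rows", "kwargs": {
  "steps": [
    [[0, 0, 0], [0, 0, 0]],
    [[0, 0, 0], [0, 0, 0]],
    [[0, 0, 0], [0, 0, 0]],
    [[0, 0, 0], [0, 0, 0]],
    [[0, 0, 0], [0, 0, 0]],
    [[0, 0, 0], [0, 0, 0]],
    [[0, 0, 0], [0, 0, 0]],
    [[0, 0, 0], [0, 0, 0]]
  ],
  "fingers": 1,
  "squeeze": 35
}}

```text
time: 8.0
tool_pos: [433.1, 154.6, 15.6]
tcp_rot: [180.0, -0.3, 16.8]
ft_force: [-1.3, -0.1, 15.9]
finger_gap: 22.5
grip_force: 37.2
```

Pinched fully: 22.5 mm gap, 37 N grip. Lifting.

{"fn": "send_rows", "kwargs": {
  "steps": [
    [[0, 0, 0.3], [0, 0, 0]],
    [[0, 0, 0.8], [0, 0, 0]],
    [[0, 0, 1.6], [0, 0, 0]],
    [[0, 0, 2.6], [0, 0, 0]],
    [[0, 0, 3.6], [0, 0, 0]],
    [[0, 0, 4.4], [0, 0, 0]],
    [[0, 0, 4.6], [0, 0, 0]],
    [[0, 0, 4.6], [0, 0, 0]]
  ]
}}

```text
time: 9.0
tool_pos: [429.9, 153.9, 150.3]
tcp_rot: [180.0, -0.0, 16.8]
ft_force: [-0.4, -0.8, -3.0]
finger_gap: 22.3
grip_force: 35.9
```

Run:
```python
from h import *
q=sense();print(q["time"],q["tool_pos"].round(1),q["finger_gap"],q["ft_force"].round(2))
s=snapshot("wrist");t=snapshot("scene")
for c in("wrist","scene"):
  for l in("spindle","tip_a"):
    print(c,l,[(round(r["confidence"],2),(np.array(r["at"])*[560,420]).round(1)) for r in finder.pinpoint(l,c)[:4]])
a=s["img"][150:400,100:460];b=cv2.resize(t["img"][75:215,230:432],(360,250),interpolation=cv2.INTER_CUBIC)
save("w6.png",cv2.resize(np.vstack([a,b]),(432,600)))
```

```text
9.0 [429.9 153.9 150.3] 22.331680708367482 [-0.44 -0.8  -3.  ]
wrist spindle [(0.62, array([281.2, 257.3])), (0.6, array([124.2, 295.9]))]
wrist tip_a [(0.84, array([398.7, 253.5])), (0.71, array([148.2, 254.6])), (0.62, array([120.3, 212. ]))]
scene spindle [(0.79, array([315.2, 130.3])), (0.53, array([315.2, 115.5]))]
scene tip_a [(0.89, array([295.6, 148.1])), (0.6, array([291.2,  97.9])), (0.48, array([336.9, 114.3])), (0.47, array([338.5, 132.9]))]
```

View pics/w6.png

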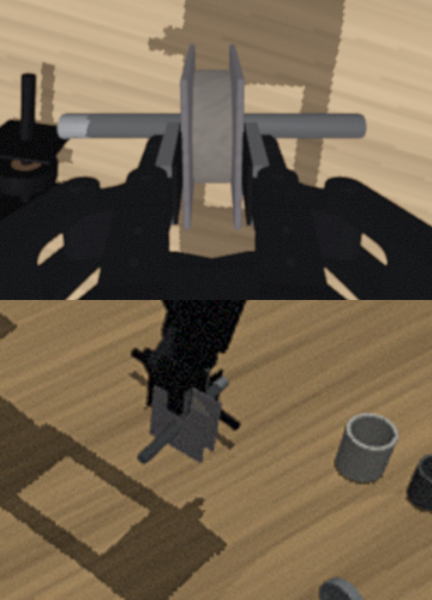

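The spindle is gripped level and fully drawn in: pin tips at about (149,254) and (404,254), centred, with the pin axis about 17 mm above the TCP. Carrying it over the holder.

{"fn": "send_rows", "kwargs": {
  "steps": [
    [[0.6, -0.15, 0.1], [0, 0, -0.02]],
    [[1.5, -0.4, 0.2], [0, 0, -0.06]],
    [[2.7, -0.7, 0.2], [0, 0, -0.11]],
    [[3.9, -1.05, 0.2], [0, 0, -0.16]],
    [[5.1, -1.4, 0.2], [0, 0, -0.21]],
    [[6.2, -1.65, 0.2], [0, 0, -0.25]],
    [[6.9, -1.85, 0.2], [0, 0, -0.27]],
    [[7.13, -1.9, 0.2], [0, 0, -0.27]],
    [[7.13, -1.9, 0.2], [0, 0, -0.27]],
    [[7.13, -1.9, 0.2], [0, 0, -0.27]]
  ]
}}

```text
time: 10.55
tool_pos: [643.1, 97.3, 156.4]
tcp_rot: [-180.0, 0.0, 1.3]
ft_force: [-0.8, 0.2, -2.8]
finger_gap: 22.7
grip_force: 35.9
```

Run:
```python
from h import *
q=sense();print(q["time"],q["tool_pos"].round(1),q["tcp_rot"].round(2),q["finger_gap"],q["ft_force"].round(2))
for c in("wrist","top"):
  s=snapshot(c);save("h_%s.png"%c,s["img"])
  for l in("holder","tip_a","spindle"):
    print(c,l,[(round(r["confidence"],2),(np.array(r["at"])*[560,420]).round(1)) for r in finder.pinpoint(l,c)[:3]])
a=cv2.imread("pics/h_wrist.png");b=cv2.imread("pics/h_top.png")[50:170,160:330]
cv2.imwrite("pics/w7.png",np.hstack([cv2.resize(a,(560,420)),cv2.resize(b,None,fx=1.4,fy=3.5)]) if 0 else np.vstack([a,cv2.resize(b[:, :],(560,180))]))
```

```text
10.55 [643.1  97.3 156.4] [-1.7999e+02  4.0000e-02  1.3500e+00] 22.707101854697047 [-0.82  0.24 -2.84]
wrist holder [(0.61, array([272.1, 183.9]))]
wrist tip_a [(0.97, array([150.7, 254.1])), (0.95, array([400.7, 253.2]))]
wrist spindle [(0.77, array([279.7, 254.6]))]
top holder []
top tip_a []
top spindle []
```

View pics/w7.png

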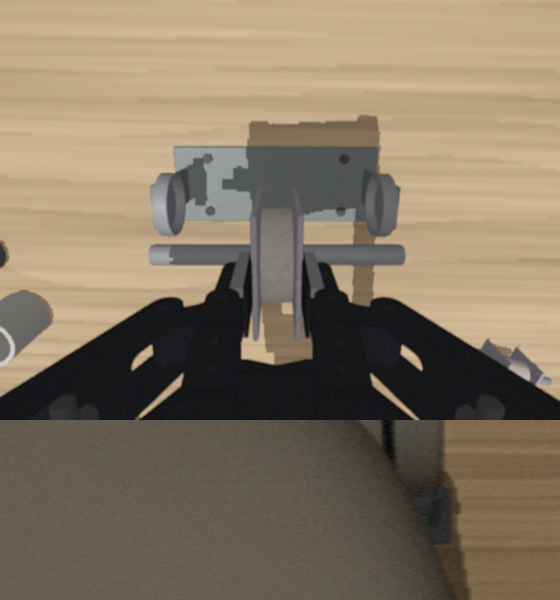

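Both cups show symmetric about the tool midline: left columns 151–187, right 366–400, rows 173–236. The base edge is level at row 147, so yaw and y look right. Checking in numbers.

Run:
```python
from h import *
s=snapshot("wrist")
print("cup mid",atz(s,(276,204.5),85).round(1),"base mid",atz(s,(276.5,147),8).round(1),atz(s,(276.5,221),8).round(1))
print("base ends",atz(s,(175,147),8).round(1),atz(s,(378,147),8).round(1))
print("inner edges",atz(s,(187,204),85).round(1),atz(s,(366,204),85).round(1))
print("pin mid",atz(s,(276.8,254.5),173.5).round(1),atz(s,(149,254.5),173.5).round(1),atz(s,(404.5,254.5),173.5).round(1))
```

```text
cup mid [648.2  97.9  85. ] base mid [688.   98.4   8. ] [608.9  96.5   8. ]
base ends [685.6 201.5   8. ] [690.4  -4.7   8. ]
inner edges [647.  170.6  85. ] [650.4  24.4  85. ]
pin mid [643.6  97.2 173.5] [641.9 167.8 173.5] [645.2  26.7 173.5]
```

{"fn": "send_rows", "kwargs": {
  "steps": [
    [[0.15, 0.01, -0.2], [0, 0, 0]],
    [[0.16, 0.02, -0.6], [0, 0, 0]],
    [[0.16, 0.02, -1], [0, 0, 0]],
    [[0.16, 0.02, -1.4], [0, 0, 0]],
    [[0.16, 0.02, -1.6], [0, 0, 0]],
    [[0.16, 0.02, -1.6], [0, 0, 0]]
  ]
}}

```text
time: 11.75
tool_pos: [648.2, 97.5, 107.6]
tcp_rot: [-180.0, 0.1, 1.3]
ft_force: [-0.6, 0.3, -2.0]
finger_gap: 22.3
grip_force: 35.9
```

{"fn": "send_rows", "kwargs": {
  "steps": [
    [[0, 0, -0.3], [0, 0, 0]],
    [[0, 0, -0.6], [0, 0, 0]],
    [[0, 0, -0.9], [0, 0, 0]],
    [[0, 0, -1.2], [0, 0, 0]],
    [[0, 0, -1.45], [0, 0, 0]],
    [[0, 0, -1.45], [0, 0, 0]],
    [[0, 0, -1.45], [0, 0, 0]]
  ]
}}

```text
time: 12.62
tool_pos: [648.9, 97.5, 65.3]
tcp_rot: [-180.0, -0.0, 1.3]
ft_force: [0.4, -0.7, -2.2]
finger_gap: 22.9
grip_force: 35.9
```

Run:
```python
from h import *
q=sense();print(q["time"],q["tool_pos"].round(1),q["tcp_rot"].round(2),q["finger_gap"],q["ft_force"].round(2))
for c in("wrist","scene"):
  s=snapshot(c)
  print(c,[(l,[(round(r["confidence"],2),(np.array(r["at"])*[560,420]).round(1)) for r in finder.pinpoint(l,c)[:4]]) for l in("tip_a","spindle")])
```

```text
12.625 [648.9  97.5  65.3] [-1.80e+02 -3.00e-02  1.31e+00] 22.92251922880248 [ 0.43 -0.67 -2.19]
wrist [('tip_a', [(0.82, array([402. , 254.9])), (0.6, array([147.8, 254.9]))]), ('spindle', [(0.91, array([279.6, 256.4]))])]
scene [('tip_a', [(0.8, array([382.4, 223.9])), (0.74, array([334.1, 256.4])), (0.7, array([289.7,  97.8])), (0.59, array([340. , 134.7]))]), ('spindle', [(0.85, array([356.5, 237.4])), (0.6, array([317.5, 113.4]))])]
```

Pins hang level at about z = 82, between the cups. Letting go in stages.

{"fn": "send_rows", "kwargs": {
  "steps": [
    [[0, 0, 0], [0, 0, 0]],
    [[0, 0, 0], [0, 0, 0]],
    [[0, 0, 0], [0, 0, 0]],
    [[0, 0, 0], [0, 0, 0]]
  ],
  "fingers": 0.5,
  "squeeze": 20
}}

```text
time: 13.42
tool_pos: [648.7, 97.5, 65.0]
tcp_rot: [-180.0, 0.0, 1.3]
ft_force: [-0.9, -0.3, -2.7]
finger_gap: 42.3
grip_force: 6.2
```

{"fn": "send_rows", "kwargs": {
  "steps": [
    [[0, 0, 0], [0, 0, 0]],
    [[0, 0, 0], [0, 0, 0]],
    [[0, 0, 0], [0, 0, 0]],
    [[0, 0, 0], [0, 0, 0]],
    [[0, 0, 0], [0, 0, 0]],
    [[0, 0, 0], [0, 0, 0]]
  ],
  "fingers": 0
}}

```text
time: 14.18
tool_pos: [648.7, 97.5, 65.0]
tcp_rot: [-180.0, -0.0, 1.3]
ft_force: [1.0, -1.0, 0.6]
finger_gap: 85.4
grip_force: 0.0
```

Run:
```python
from h import *
q=sense();print(q["time"],q["tool_pos"].round(1),q["finger_gap"],q["ft_force"].round(2))
for c in("wrist","scene"):
  s=snapshot(c);save("r_%s.png"%c,s["img"])
  print(c,[(l,[(round(r["confidence"],2),(np.array(r["at"])*[560,420]).round(1)) for r in finder.pinpoint(l,c)[:4]]) for l in("tip_a","spindle")])
```

```text
14.175 [648.7  97.5  65. ] 85.41311908463969 [ 1.04 -1.01  0.61]
wrist [('tip_a', [(0.97, array([108.6, 262. ])), (0.71, array([436.1, 258.8]))]), ('spindle', [(0.83, array([275.8, 260.5])), (0.51, array([104.8, 259.3]))])]
scene [('tip_a', [(0.84, array([326.9, 260.7])), (0.6, array([290.9,  96.2]))]), ('spindle', [(0.92, array([315.1, 117. ])), (0.67, array([359.3, 236.3]))])]
```

Load released, and the wrist view has both tips out at columns 109 and 436, level. Retracting straight up.

{"fn": "send_rows", "kwargs": {
  "steps": [
    [[0, 0, 0.3], [0, 0, 0]],
    [[0, 0, 0.8], [0, 0, 0]],
    [[0, 0, 1.6], [0, 0, 0]],
    [[0, 0, 2.6], [0, 0, 0]],
    [[0, 0, 3.6], [0, 0, 0]],
    [[0, 0, 4.4], [0, 0, 0]],
    [[-0.5, 0, 4.4], [0, 0, 0]],
    [[-1, 0, 4.4], [0, 0, 0]],
    [[-1, 0, 4.4], [0, 0, 0]]
  ]
}}

```text
time: 15.6
tool_pos: [618.7, 97.6, 198.7]
tcp_rot: [-180.0, -0.1, 1.3]
ft_force: [0.6, 0.6, 0.4]
finger_gap: 85.6
grip_force: 0.0
```

Run:
```python
from h import *
q=sense();print(q["time"],q["tool_pos"].round(1),q["finger_gap"],q["ft_force"].round(2))
s=snapshot("wrist");P=np.array(s["pose"])
def proj(p):
    c=np.linalg.inv(P)@np.r_[p,1];c=c[:3]*[1,-1,-1];u=s["K"]@c;return (u[:2]/u[2]).round(1)
for l in("tip_a","spindle"):
  for r in finder.pinpoint(l,"wrist")[:4]:
    px=np.array(r["at"])*[560,420];print(l,round(r["confidence"],2),px.round(1),[atz(s,px,z).round(1).tolist() for z in(85,69)])
e=np.array([-.0237,1,0]);c=np.array([648.3,97.7,0])
for z in(85,69):print(z,"expected tips",proj(c+88*e+[0,0,z]),proj(c-88*e+[0,0,z]),"mid",proj(c+[0,0,z]))
# plate, roll columns along row of pin
u=proj(c+[0,0,85]);g=cv2.cvtColor(s["img"],cv2.COLOR_RGB2GRAY)
tr=finder.trace("spindle","wrist")[0];ys,xs=np.nonzero(tr["mask"]);print(tr["confidence"],xs.min(),xs.max(),ys.min(),ys.max())
for X in range(xs.min()+3,xs.max(),12):
    m=ys[xs==X]
    if len(m):print(X,m.min(),m.max(),end="; ")
```

```text
15.6 [618.7  97.6 198.7] 85.612838365094 [0.64 0.56 0.38]
tip_a 0.88 [175.8 165.3] [[647.2, 191.6, 85.0], [644.9, 196.7, 69.0]]
tip_a 0.74 [372.8 165.3] [[651.5, 9.9, 85.0], [649.3, 5.0, 69.0]]
spindle 0.65 [275.9 167.6] [[647.3, 99.2, 85.0], [644.9, 99.2, 69.0]]
85 expected tips [182.3 166.6] [372.9 166.5] mid [277.6 166.5]
69 expected tips [187.  164.2] [368.1 164.1] mid [277.5 164.2]
0.6 183 369 131 208
186 161 172; 198 161 173; 210 161 173; 222 161 173; 234 160 173; 246 131 204; 258 162 172; 270 139 194; 282 139 194; 294 162 171; 306 131 203; 318 161 173; 330 162 173; 342 162 173; 354 162 173; 366 162 173;
```

The spindle mask spans columns 183–369 at a constant row of 167. The expected cup floors are at 182 and 373, so both pins are seated and level. Handing in.

```bash
python3 -c "
from h import *
print(order.hand_in())"
```

```text
the job is handed in; nothing more can be done
None
```

The longer spindle is fitted and the job is handed in: the camera check showed both pins level and out to the cup floors, the gripper was clear at about 16 s, and I did not touch the shorter spindle.

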